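Clear and load a bench tube rotator

TASK

A cuvette has dropped into the narrow channel under the tube rotator's bearings: use the hooked pick to drag it right out through the open front end onto the bench, and lay the pick back down on the bench clear of the rotator. Then lower the rotor gently into the two open slots, gear end on the motor side, until both ends of its axle sit fully home, and let go. Leave the other things on the bench where they are.

Things in the scene. Friction and masses are not known exactly. Their poses are not given: they have to be found in the camera images.
- rotator: Tube rotator fixed to the bench. Origin on the bench under the deck's middle; +x away from its open front, +y to its motor box, z up; within 0.25 rad of the world axes. Grey deck 110 mm deep (x), 24 high, y = -100..118; white motor box y = 118..164, x = -45..45, 100 high. Two white bearing cheeks on the deck: |y| = 84..98, x = -28..28, top at z = 98, each with an open-topped slot.
- channel_mouth (a point): Open front end of the deck's channel, at bench level: rotator frame (-55, 0, 0) mm. The channel is 18 mm wide and 24 deep, its floor level with the bench; it runs along the rotator's x, open above and in front, closed at the back (100 mm behind the mouth).
- seat_drive (a point): Centre of the axle when home in the slot of the motor-side cheek: rotator frame (0, 91, 71) mm, axes as the rotator's. Each slot is 13 mm wide (x), bottom at z = 66, with a V mouth from 13 mm wide at z = 86 to 30 mm wide at z = 98.
- seat_free (a point): The same for the cheek away from the motor: rotator frame (0, -91, 71) mm.
- rotor: Loose rotor, about 0.32 kg, pointing any way, lying on the flats of its square plates, axle level. Origin at the axle's middle (28 mm above the bench at the start), axle along y: 10 mm thick, y = -108..111. Grey grip block in the middle, 24 x 60 x 24 mm (x, y, z), to grip across x. Two square plates 56 x 56, |y| = 74..80, black clips inward to |y| = 64.
- axle_drive (a point): Point on the axle at y = 91 mm of the rotor, between plate and gear; belongs at seat_drive. The toothed gear, 33 mm across, y = 103..111, is on this end only. Plates go between the cheeks with 4 mm to spare a side; the gear goes in the 20 mm gap between motor-side cheek and motor box.
- axle_free (a point): Point on the rotor's axle at y = -91 mm, near its bare end; belongs at seat_free.
- pick: Loose hooked pick, 0.09 kg, standing on its handle's flat underside; origin at that underside's centre. Black handle 70 x 18 x 34 mm (x, y, z) centred on it; a steel shank 6 mm thick leaves it along +x, 27 mm above the underside, to x = 132, and there bends straight down; the tip ends 3 mm above the underside's level.
- pick_tip (a point): The lowest point of the pick's hook, pick frame (132, 0, 3) mm.
- cuvette: Capped plastic cuvette 45 x 12.5 x 12.5 mm, 15 g, lying in the rotator's channel, long side along it (within 0.06 rad). Origin at the centre of its underside, x along its length, pointing to the rotator's back as the rotator's x does. At the start its centre lies at x = -28..-4 mm of the rotator.
- bottle: Bystander: amber bottle, 58 mm across, 140 mm tall, origin at its underside's centre.
- beaker: Bystander: glass beaker, 68 mm across, 85 mm tall, origin at its underside's centre.
- tipbox: Bystander: box with clear lid, 120 x 85 x 67 mm, origin at its underside's centre.
- spatula: Bystander: steel spatula 170 mm long, lying flat along its x.
- dish: Bystander: round dish, 89 mm across, 31 mm high, origin at its underside's centre.
- vial: Bystander: small capped glass vial, 26 mm across, 55 mm tall, origin at its underside's centre.
- jar: Bystander: white capped jar, 50 mm across, 65 mm tall, origin at its underside's centre.

How it is judged:
On the way, in this order (a step that is already met when the one before it is completed fails the run):
1. the pick's hook is down in the channel behind the cuvette (x of pick_tip in the frame of cuvette above 0.02 m and x of pick_tip in the frame of rotator below 0.046 m and y of pick_tip in the frame of rotator between -0.009 and 0.009 m and height (world z) of pick_tip below 0.013 m and x of cuvette in the frame of rotator above -0.06 m), for 0.1 s.
2. the cuvette is out of the channel, on the bench in front (x of cuvette in the frame of rotator below -0.077 m and height (world z) of cuvette below 0.02 m), for 0.1 s.
3. both ends of the axle are home in their slots, gear end on the motor side (z of axle_drive in the frame of seat_drive below 0.0025 m and z of axle_free in the frame of seat_free below 0.0025 m and horizontal distance between axle_drive and seat_drive below 0.008 m and horizontal distance between axle_free and seat_free below 0.008 m), for 0.2 s.
At the end, for the whole second after the job is handed in: Cuvette on the bench, centre 77 mm or more in front of the rotator's middle; pick down on the bench (underside below 16 mm), tip 58 mm or more from the rotator's origin; both axle points within 2.5 mm of home height, 8 mm sideways, gear end at the motor; all at rest (all of step 2 and all of step 3 and height (world z) of pick below 0.016 m and horizontal distance between pick_tip and rotator above 0.058 m and linear speed of each of pick, cuvette, rotor below 0.02 m/s and angular speed of rotor below 0.3 rad/s); the robot touches nothing.
It fails at once if a bystander (bottle, beaker, tip box, spatula, dish, vial, jar) is moved more than 40 mm (distance of any of bottle, beaker, tipbox, spatula, dish, vial, jar from where it was at the start of the episode above 0.04 m).
It fails at once if the rotor is dropped or slammed into its slots (faster than 0.35 m/s within 30 mm of its seats) (linear speed of rotor above 0.35 m/s and distance between axle_drive and seat_drive below 0.03 m and distance between axle_free and seat_free below 0.03 m).
It also fails if it takes over 70 s, if anything falls off the work surface, if the arm or the gripper's body presses on something with over 40 N, if the wrist force passes 120 N, or if a joint passes its speed limit or range.

ROBOT

A 7-joint arm with a two-finger parallel gripper is mounted at the origin on the work surface. World frame = base frame: x ahead of the robot, y to its left, z up, the work surface at z = 0. Lengths are in m, angles in rad, forces in N, time in s.
With the tool pointing down it reaches from about 0.425 to 0.975 m from the base axis. Payload 16.7 kg.
Tool frame: the origin (TCP) lies at the very end of the fingers, on their centre line; the grasp point (between the pads) lies 19 mm behind it; z points along the fingers, x is the direction in which the jaws open and shut, and the axes are right-handed (so a half turn about z gives the same grasp; the last joint's range is limited). The gripper opens to 85 mm and grips with 20 to 120 N. Pads are 22 mm wide; open, the fingers measure 114 mm over their backs; the gripper's body (76 mm by 85 mm) begins 54 mm behind the grasp point. The pads swing forward as they close: fully open they stand 13 mm farther back than shut.
Start: joints at [-1.472, 0.426, 0.074, 1.606, -0.034, 1.111, -0.067], TCP at [0.166, 0.654, 0.231] pointing down, gripper open.
Joint ranges: [-2.85, 2.85], [-0.5, 2.14], [-1.23, 1.37], [0.21, 2.46], [-1.02, 4.16], [0.16, 2.05], [-2.73, 2.73]. Speed limits (rad/s): [1.89, 1.89, 2.39, 2.39, 3.01, 3.01, 3.01].

INTERFACE

Orientations are given as [roll, pitch, yaw] about the fixed x, y, z axes, in that order (R = Rz(yaw) Ry(pitch) Rx(roll)).
In Python, from rig import get_obs, grab_frame, job, cut_out, mark_of gives the robot as it stands.
- The arm moves only by the shell command python3 -m pendant 'ROWS'. ROWS is JSON, a list of rows, each an object of numbers: "x", "y", "z": the shift along the tool's x, y, z as a fraction of full scale; "twist": the turn about the tool's z as a fraction of full scale; "gripper": the opening, from -1 (shut) to 1 (fully open). In form: [{"x": .., "y": .., "z": .., "twist": .., "gripper": ..}, ...]. A call has 1 to 10 rows; each row is the pose to reach, as a shift and turn from the pose commanded when the call began, along the tool's axes at that moment; what a row does not reach only later rows make up. Full scale, the value 1, is 0.25 m for a shift and 45 degrees for a turn. A row lasts 1/8 s, in which the tool goes at most 62.5 mm and 10.7 degrees, less where a joint would pass 70% of its speed; a pose out of reach is approached as far as the arm can. A call with a number of a shift or a turn outside -1 to 1 is refused whole. A call with a gripper value outside its range is refused whole. The fingers move at their own pace and stop on an object; the grip force is fixed at half the most. Time passes only in rows, so rows that repeat a pose let the fingers close. It gives the time, the measured TCP pose, the force and the opening at its end, in the units of the state.
- get_obs(): the state, without advancing time (a new reading comes with each control period).
- grab_frame(name): name is "scene" or "top" or "wrist"; returns a dict with "img" (400x640x3 uint8, red, green, blue), "fx", "fy", "cx", "cy" (pixels), "world_to_cam" (4x4, takes a point from world to camera coordinates); the wrist camera has in their place "T_tool_cam" (4x4, takes a point from camera to tool coordinates, whose origin is the TCP and whose axes are the tool frame's). Camera axes: x right, y up, looking along -z (the intrinsics and any distortion apply to the point x, -y, -z); pixel columns grow to the right and rows downward; lengths in m; the calibration is good to about 2 mm. A picture is of the moment at which its call begins: read the wrist's pose just before it. There is no depth.
- job.close_job(): hands the job in, once; it reports no verdict.
Trained networks look in a picture, given as the dict that the camera call returned (one of the last four; its "shot" number tells which), for a name from the list of things; names that differ only in an ending like _2 or _b are one class to them, and where a whole thing is asked for, a point or a joint stands for the part that bears it (a point fixed in the world has none). Each returns a list of dicts, best first, with "p" (0 to 1); they miss things now and then, are a little off and sometimes report something else, mostly with a low value. They report only what shows in the picture. A call takes as long as a camera call.
- cut_out(picture, name): "region" (400x640 bool, what is visible of it).
- mark_of(picture, name): "location" ([x, y, z] in m, in the coordinates of the camera as it stood for that picture, good to about 4 mm: a listed point, or the origin of a listed thing).
The state is a dict: "clock": time; "joints": joint angles; "dq": joint speeds; "joint_torque": joint torques, N m; "tool_pos": TCP position; "orientation": TCP orientation; "contact_force": force on the tool from outside, world axes, zero at the start; "moment": the same for the moment, N m; "opening": finger opening in m.
Only numpy, scipy, OpenCV 4.12 (cv2) and the standard library are available. Lean on these libraries where they do the work, as an engineer would, in place of code of your own. Each camera call takes 0.05 s, during which the arm holds its last target.

## Working session

There is one attempt and no reset: what is moved stays moved. The work goes in short steps, Python scripts to look and compute and a shell command to move; the robot and the scene stay as the last step left them, time stands still between calls to the robot, and variables do not carry over. Pictures are saved under pics/ and viewed, and the job is handed in when it is done.

```bash
ls; mkdir -p pics
cat > h.py <<'E'
import numpy as np, cv2
from rig import get_obs, grab_frame, job, cut_out, mark_of
from scipy.spatial.transform import Rotation as R
def save(f,n): cv2.imwrite(f'pics/{n}.png',f['img'][:,:,::-1])
def T_tool(o):
    T=np.eye(4);T[:3,:3]=R.from_euler('xyz',o['orientation']).as_matrix();T[:3,3]=o['tool_pos'];return T
def w2c(f,o=None):
    if 'world_to_cam' in f: return np.array(f['world_to_cam'])
    return np.linalg.inv(T_tool(o)@np.array(f['T_tool_cam']))
def proj(f,M,P):
    p=np.atleast_2d(P)@M[:3,:3].T+M[:3,3]
    return np.c_[f['cx']+f['fx']*p[:,0]/-p[:,2], f['cy']-f['fy']*p[:,1]/-p[:,2]]
def ray(f,M,uv,z):
    d=np.array([(uv[0]-f['cx'])/f['fx'],-(uv[1]-f['cy'])/f['fy'],-1.])
    W=np.linalg.inv(M);dw=W[:3,:3]@d;o=W[:3,3]
    return o+dw*(z-o[2])/dw[2]
def mark(f,M,name):
    r=mark_of(f,name)
    return [(round(q['p'],2),np.round((np.linalg.inv(M)@np.r_[q['location'],1])[:3],4)) for q in r[:2]]
E
python3 - <<'E'
from h import *
o=get_obs();print(o)
for c in ['scene','top']:
    f=grab_frame(c);save(f,c+'0');M=w2c(f);print(c,{k:v for k,v in f.items() if k not in('img',)})
    for n in ['rotator','channel_mouth','seat_drive','seat_free','rotor','axle_drive','axle_free','pick','pick_tip','cuvette','bottle','beaker','tipbox','spatula','dish','vial','jar']:
        print(n,mark(f,M,n))
E
```

```text
pics
{'clock': 0.0, 'joints': array([-1.47249746,  0.42673116,  0.07383793,  1.60659243, -0.03410802,
        1.1108117 , -0.06708564]), 'dq': array([ 0.00110078,  0.00068845,  0.00024163,  0.00203228, -0.00032317,
       -0.00193417, -0.00111569]), 'joint_torque': array([-1.27399853e-04, -9.49825215e+01,  3.76060277e+00, -4.63536036e+01,
        1.91186531e-02,  9.96159943e-03, -7.85118743e-06]), 'tool_pos': array([0.16547585, 0.65398561, 0.23061721]), 'orientation': array([3.14151046e+00, 1.28101257e-03, 1.32298878e+00]), 'contact_force': array([ 0.7113676 ,  0.18093904, -0.62668274]), 'moment': array([-0.02328058,  0.02053095, -0.00320752]), 'opening': 0.08534337416113444}
scene {'fx': 456.25591619471265, 'fy': 456.25591619471265, 'cx': 320.5741663090083, 'cy': 196.24506271296772, 'world_to_cam': array([[-0.82305742,  0.56784527,  0.01132436,  0.39271042],
       [-0.34598097, -0.51709141,  0.78288801,  0.11200334],
       [ 0.45041498,  0.64044377,  0.62205958, -1.46175317],
       [ 0.        ,  0.        ,  0.        ,  1.        ]]), 'shot': 1}
rotator [(0.89, array([ 6.206e-0
[... 1906 characters left out ...]
ve [(0.72, array([ 0.6331, -0.3642,  0.0316])), (0.51, array([0.6194, 0.1759, 0.072 ]))]
axle_free [(0.85, array([ 0.4566, -0.3241,  0.0247]))]
pick [(0.78, array([4.487e-01, 2.961e-01, 4.000e-04]))]
pick_tip [(0.52, array([0.3429, 0.376 , 0.0023]))]
cuvette [(0.45, array([0.5599, 0.088 , 0.0013])), (0.38, array([ 0.5913,  0.0929, -0.0021]))]
bottle [(0.6, array([ 0.3917, -0.1387, -0.0034]))]
beaker [(0.73, array([ 0.7264, -0.1474, -0.005 ]))]
tipbox [(0.92, array([ 0.6968,  0.3674, -0.0014]))]
spatula [(0.93, array([ 0.2788,  0.2686, -0.002 ]))]
dish []
vial [(0.63, array([0.5689, 0.3727, 0.002 ]))]
jar [(0.68, array([ 0.7282, -0.1444, -0.001 ])), (0.57, array([ 0.3908, -0.4016, -0.0014]))]
```

View pics/scene0.png

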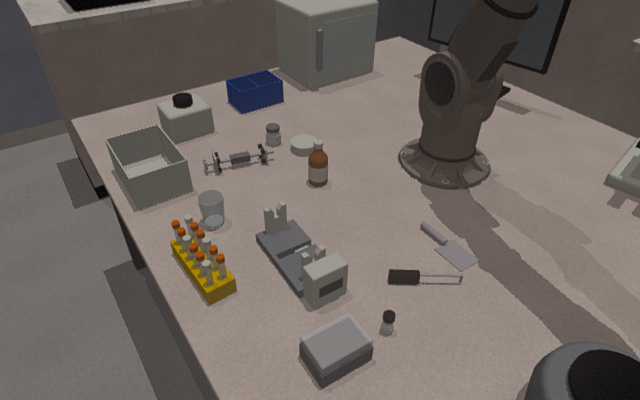

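View pics/top0.png

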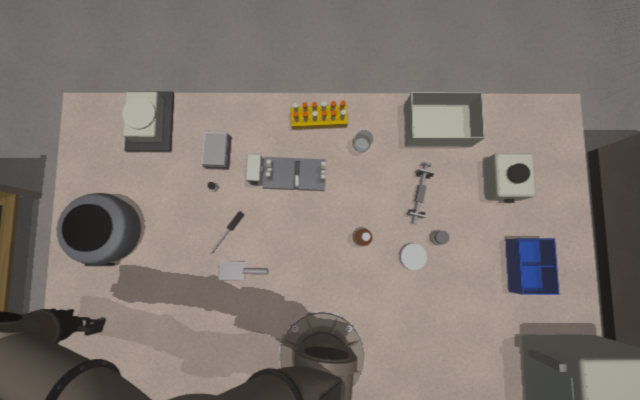

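```bash
cat >> h.py <<'E'
def go(x,y,z,yaw=None):
    o=get_obs();T=T_tool(o);d=T[:3,:3].T@(np.array([x,y,z])-T[:3,3])/0.25
    tw=0
    if yaw is not None:
        dy=(yaw-o['orientation'][2]+np.pi)%(2*np.pi)-np.pi; tw=-dy/(np.pi/4)
    print('t',round(o['clock'],2),'tcp',np.round(o['tool_pos'],4),'rpy',np.round(o['orientation'],4),'open',round(o['opening'],4))
    print('ROW x %.4f y %.4f z %.4f twist %.4f'%(d[0],d[1],d[2],tw))
E
python3 -c "
from h import *
go(.438,.308,.18,.94)"
```

```text
t 1.8 tcp [0.1656 0.6544 0.2313] rpy [-3.1415  0.      1.3229] open 0.0854
ROW x -1.0757 y 1.3963 z 0.2052 twist 0.4876
```

```bash
python3 -m pendant '[{"x":-0.6,"y":0.8,"z":0.1,"twist":0.25,"gripper":1},{"x":-0.6,"y":0.8,"z":0.1,"twist":0.25,"gripper":1},{"x":-0.6,"y":0.8,"z":0.1,"twist":0.25,"gripper":1},{"x":-0.6,"y":0.8,"z":0.1,"twist":0.25,"gripper":1},{"x":-0.6,"y":0.8,"z":0.1,"twist":0.25,"gripper":1}]'; python3 -c "
from h import *
go(.438,.308,.18,.94)"
```

```text
clock: 2.42
tool_pos: [0.3261, 0.4558, 0.2064]
orientation: [3.141, 0.001, 1.12]
contact_force: [-0.7, 0.4, 0.5]
opening: 0.0854
t 2.42 tcp [0.3261 0.4558 0.2064] rpy [3.1405e+00 6.0000e-04 1.1199e+00] open 0.0854
ROW x -0.3369 y 0.6604 z 0.1065 twist 0.2290
```

```bash
python3 -m pendant '[{"x":-0.336,"y":0.66,"z":0.106,"twist":0.229,"gripper":1},{"x":-0.336,"y":0.66,"z":0.106,"twist":0.229,"gripper":1},{"x":-0.336,"y":0.66,"z":0.106,"twist":0.229,"gripper":1},{"x":-0.336,"y":0.66,"z":0.106,"twist":0.229,"gripper":1},{"x":-0.336,"y":0.66,"z":0.106,"twist":0.229,"gripper":1}]'
python3 - <<'E'
from h import *
o=get_obs();f=grab_frame('wrist');M=w2c(f,o);save(f,'w1');print(M.round(3),np.array(f['T_tool_cam']).round(3))
for n in ['pick','pick_tip']: print(n,mark(f,M,n))
f=grab_frame('top');save(f,'top1')
M=w2c(f)
for n in ['pick','pick_tip','cuvette','rotator','seat_drive','seat_free','rotor']: print(n,mark(f,M,n))
go(.438,.308,.18,.94)
E
```

```text
clock: 3.05
tool_pos: [0.4354, 0.3138, 0.1799]
orientation: [-3.141, -0.0, 0.947]
contact_force: [-0.4, 1.0, -0.4]
opening: 0.0856
[[ 0.584  0.812 -0.    -0.509]
 [-0.78   0.561 -0.277  0.185]
 [-0.225  0.162  0.961 -0.283]
 [ 0.     0.     0.     1.   ]] [[ 1.    -0.     0.001  0.   ]
 [-0.    -0.961 -0.278 -0.07 ]
 [ 0.001  0.278 -0.961 -0.143]
 [ 0.     0.     0.     1.   ]]
pick [(0.79, array([ 4.532e-01,  2.992e-01, -3.000e-04]))]
pick_tip [(0.64, array([0.3458, 0.3778, 0.0036]))]
pick [(0.52, array([ 0.4513,  0.299 , -0.0023]))]
pick_tip []
cuvette [(0.54, array([ 0.5933,  0.0873, -0.0022]))]
rotator [(0.96, array([ 6.198e-01,  8.510e-02, -5.000e-04]))]
seat_drive [(0.77, array([0.6167, 0.1752, 0.0701]))]
seat_free [(0.58, array([ 0.6154, -0.008 ,  0.0726]))]
rotor [(0.73, array([ 0.5404, -0.3433,  0.0305]))]
t 3.6 tcp [0.4355 0.3133 0.1798] rpy [-3.1416 -0.      0.947 ] open 0.0852
ROW x -0.0111 y 0.0206 z -0.0007 twist 0.0089
```

View pics/w1.png

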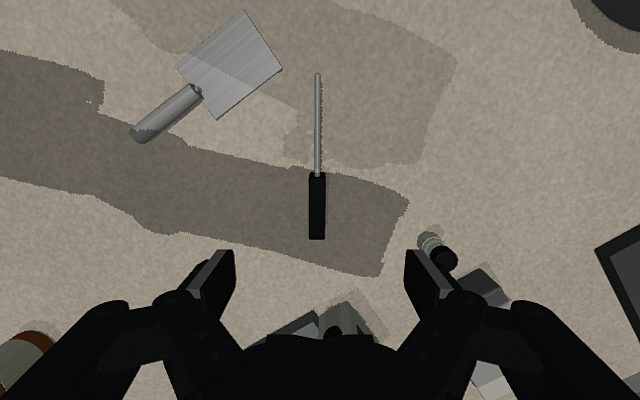

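Run:
```python
from h import *
o=get_obs();f=grab_frame('wrist');M=w2c(f,o)
hs=[ray(f,M,(317.5,172),.034),ray(f,M,(317,238.5),.034)]; t=ray(f,M,(317.5,73),.030)
print(hs,t, np.linalg.norm(hs[0]-hs[1]), np.linalg.norm(t-hs[0])); d=t-hs[1];yaw=np.arctan2(d[1],d[0]);print(yaw)
c=(hs[0]+hs[1])/2; print('origin',c)
g=c+.015*d/np.linalg.norm(d);print(g)
go(g[0],g[1],.009,yaw-np.pi/2)
```

```text
[array([0.41875474, 0.32298848, 0.034     ]), array([0.47803318, 0.27949906, 0.034     ])] [0.34268883 0.37789367 0.03      ] 0.07352049711783265 0.09389676928911184
2.512978316654408
origin [0.44839396 0.30124377 0.034     ]
[0.43626478 0.31006162 0.03364153]
t 3.65 tcp [0.4355 0.3132 0.1798] rpy [-3.1416  0.      0.9469] open 0.0852
ROW x -0.0083 y 0.0098 z 0.6833 twist 0.0060
```

```bash
python3 -m pendant '[{"x":-0.008,"y":0.01,"z":0.24,"twist":0.006,"gripper":1},{"x":-0.008,"y":0.01,"z":0.46,"twist":0.006,"gripper":1},{"x":-0.008,"y":0.01,"z":0.6,"twist":0.006,"gripper":1},{"x":-0.008,"y":0.01,"z":0.685,"twist":0.006,"gripper":1},{"x":-0.008,"y":0.01,"z":0.685,"twist":0.006,"gripper":1},{"x":-0.008,"y":0.01,"z":0.685,"twist":0.006,"gripper":-1},{"x":-0.008,"y":0.01,"z":0.685,"twist":0.006,"gripper":-1},{"x":-0.008,"y":0.01,"z":0.685,"twist":0.006,"gripper":-1},{"x":-0.008,"y":0.01,"z":0.685,"twist":0.006,"gripper":-1},{"x":-0.008,"y":0.01,"z":0.685,"twist":0.006,"gripper":-1}]'
```

```text
clock: 4.9
tool_pos: [0.4365, 0.3103, 0.0092]
orientation: [-3.141, -0.001, 0.942]
contact_force: [-1.1, -0.9, 11.4]
opening: 0.0168
```

```bash
python3 -m pendant '[{"z":-0.2,"gripper":-1},{"z":-0.4,"gripper":-1},{"z":-0.6,"twist":0.2,"gripper":-1},{"z":-0.6,"twist":0.4,"gripper":-1},{"z":-0.6,"twist":0.6,"gripper":-1},{"z":-0.6,"twist":0.8,"gripper":-1},{"z":-0.6,"twist":1,"gripper":-1},{"z":-0.6,"twist":1,"gripper":-1}]'; python3 -c "
from h import *
go(.522,.091,.16,-1.607)"
```

```text
t 4.9 tcp [0.4365 0.3103 0.0092] rpy [-3.1415e+00 -7.0000e-04  9.4200e-01] open 0.0168
ROW x -0.5079 y 0.7922 z -0.6035 twist 3.2455invalid input at $[0]: expected keys x, y, z, twist, gripper
```

Every row needs all the keys.

```bash
python3 -m pendant '[{"x":0,"y":0,"z":-0.2,"twist":0,"gripper":-1},{"x":0,"y":0,"z":-0.4,"twist":0,"gripper":-1},{"x":0,"y":0,"z":-0.6,"twist":0.2,"gripper":-1},{"x":-0.1,"y":0.2,"z":-0.6,"twist":0.4,"gripper":-1},{"x":-0.2,"y":0.35,"z":-0.6,"twist":0.6,"gripper":-1},{"x":-0.35,"y":0.5,"z":-0.6,"twist":0.8,"gripper":-1},{"x":-0.5,"y":0.7,"z":-0.6,"twist":1,"gripper":-1},{"x":-0.51,"y":0.79,"z":-0.6,"twist":1,"gripper":-1},{"x":-0.51,"y":0.79,"z":-0.6,"twist":1,"gripper":-1}]'; python3 -c "
from h import *
go(.522,.091,.16,-1.607)"
```

```text
clock: 6.02
tool_pos: [0.5219, 0.0892, 0.1588]
orientation: [3.141, -0.0, 0.154]
contact_force: [0.1, 0.3, -0.9]
opening: 0.0169
t 6.03 tcp [0.5219 0.0892 0.1588] rpy [ 3.1412e+00 -5.0000e-04  1.5390e-01] open 0.0169
ROW x 0.0016 y -0.0069 z -0.0050 twist 2.2421
```

```bash
python3 -m pendant '[{"x":0,"y":0,"z":0,"twist":0.22,"gripper":-1},{"x":0,"y":0,"z":0,"twist":0.44,"gripper":-1},{"x":0,"y":0,"z":0,"twist":0.66,"gripper":-1},{"x":0,"y":0,"z":0,"twist":0.88,"gripper":-1},{"x":0,"y":0,"z":0,"twist":1,"gripper":-1}]'; python3 -m pendant '[{"x":0,"y":0,"z":0,"twist":0.22,"gripper":-1},{"x":0,"y":0,"z":0,"twist":0.44,"gripper":-1},{"x":0,"y":0,"z":0,"twist":0.66,"gripper":-1},{"x":0,"y":0,"z":0,"twist":0.88,"gripper":-1},{"x":0,"y":0,"z":0,"twist":1,"gripper":-1},{"x":0,"y":0,"z":0,"twist":1,"gripper":-1}]';python3 -m pendant '[{"x":0,"y":0,"z":0,"twist":0.2,"gripper":-1},{"x":0,"y":0,"z":0,"twist":0.24,"gripper":-1},{"x":0,"y":0,"z":0,"twist":0.24,"gripper":-1}]'
python3 - <<'E'
from h import *
go(.522,.091,.16,-1.607)
o=get_obs();f=grab_frame('wrist');M=w2c(f,o);save(f,'w2')
for n in ['pick','pick_tip','cuvette','rotator','channel_mouth','seat_drive','seat_free']: print(n,mark(f,M,n))
E
```

```text
clock: 6.65
tool_pos: [0.5204, 0.092, 0.1585]
orientation: [3.141, 0.001, -0.631]
contact_force: [-0.2, 0.0, -1.0]
opening: 0.0165
clock: 7.4
tool_pos: [0.5205, 0.0918, 0.1583]
orientation: [3.141, 0.0, -1.412]
contact_force: [-0.3, 0.4, -0.3]
opening: 0.0168
clock: 7.78
tool_pos: [0.521, 0.091, 0.1585]
orientation: [3.141, -0.0, -1.599]
contact_force: [0.2, 0.4, -0.7]
opening: 0.017
t 7.78 tcp [0.521  0.091  0.1585] rpy [ 3.1414e+00 -1.0000e-04 -1.5987e+00] open 0.017
ROW x -0.0000 y -0.0041 z -0.0060 twist 0.0106
pick [(0.86, array([0.5039, 0.0939, 0.1509]))]
pick_tip [(0.75, array([0.636 , 0.0876, 0.1503]))]
cuvette []
rotator [(0.81, array([0.6163, 0.0917, 0.001 ]))]
channel_mouth [(0.71, array([ 5.644e-01,  9.010e-02, -2.000e-04]))]
seat_drive [(0.94, array([0.6217, 0.1783, 0.0742])), (0.52, array([ 5.643e-01,  8.960e-02, -1.000e-04]))]
seat_free [(0.98, array([ 0.6155, -0.006 ,  0.0711]))]
```

View pics/w2.png

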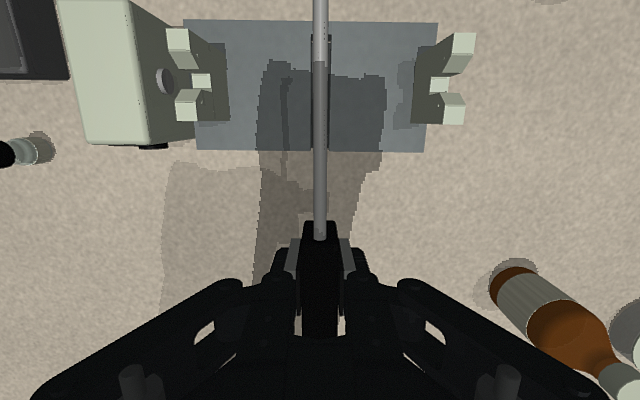

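Run:
```python
import cv2
i=cv2.imread('pics/w2.png'); cv2.imwrite('pics/w2z.png',cv2.resize(i[0:175,160:480],None,fx=2.5,fy=2.5,interpolation=cv2.INTER_NEAREST))
```

```text
(no output)
```

View pics/w2z.png

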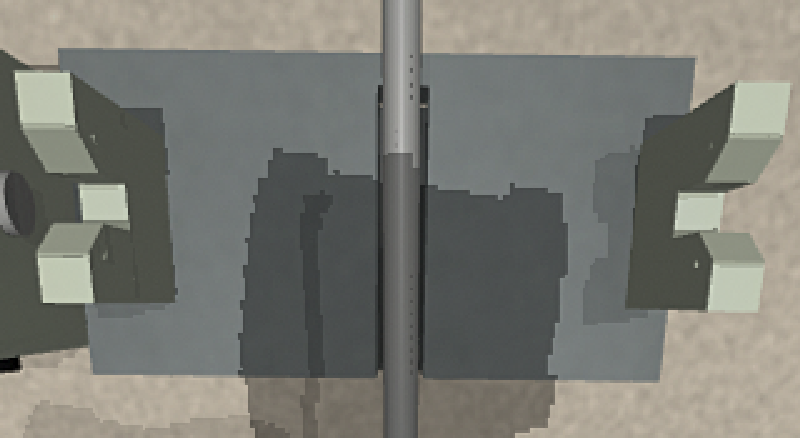

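```bash
cat > fit.py <<'E'
from h import *
from scipy.optimize import least_squares
def fitpose(f,M,P,uv,x0,z=0):
    P=np.array(P)/1000.;uv=np.array(uv)
    def W(q): c,s=np.cos(q[2]),np.sin(q[2]); return np.c_[q[0]+c*P[:,0]-s*P[:,1], q[1]+s*P[:,0]+c*P[:,1], P[:,2]+z]
    r=least_squares(lambda q:(proj(f,M,W(q))-uv).ravel(),x0,loss='soft_l1')
    return r.x,(proj(f,M,W(r.x))-uv).round(1)
E
python3 - <<'E'
from fit import *
o=get_obs();f=grab_frame('wrist');M=w2c(f,o)
P=[(55,-100,24),(55,118,24),(-55,-100,24),(-55,118,24),(28,-98,98),(-28,-98,98),(-28,-84,98),(28,-84,98),(28,98,98),(28,84,98),(-28,84,98),(-28,98,98)]
uv=[(437.6,22.8),(184,19.2),(424,152.4),(197.6,149.6),(475.6,32.8),(463.6,124.8),(442.8,124.8),(454.8,33.2),(166.4,28.8),(188.8,28.8),(197.6,121.2),(176,121.2)]
x,r=fitpose(f,M,P,uv,[.62,.088,-.03]);print(x,r.tolist())
for n in ['pick','pick_tip']:
  print(n,mark(f,M,n))
f=grab_frame('top');M=w2c(f)
for n in ['pick','pick_tip','rotator']:
  print(n,mark(f,M,n))
E
```

```text
[ 0.61772734  0.0865631  -0.04384267] [[0.5, 0.1], [-0.6, 0.0], [-0.6, -0.1], [-0.4, -0.1], [0.5, 0.4], [-1.0, -0.2], [-0.5, -0.4], [-0.7, -0.3], [0.4, 0.0], [0.1, 0.4], [0.7, -0.0], [1.9, -0.3]]
pick [(0.91, array([0.5045, 0.0952, 0.1494]))]
pick_tip [(0.95, array([0.6378, 0.0883, 0.1557]))]
pick []
pick_tip []
rotator [(0.93, array([6.209e-01, 8.560e-02, 4.000e-04]))]
```

```bash
cat > rot.py <<'E'
import numpy as np
RX,RY,RA=0.6177,0.0866,-0.0438
def r2w(x,y): c,s=np.cos(RA),np.sin(RA); return RX+c*x-s*y, RY+s*x+c*y
def w2r(X,Y): c,s=np.cos(RA),np.sin(RA); dx,dy=X-RX,Y-RY; return c*dx+s*dy, -s*dx+c*dy
E
python3 - <<'E'
from h import *; from rot import *
o=get_obs();f=grab_frame('wrist');M=w2c(f,o);im=f['img'].astype(int)
cols=[]
for r in range(25,215,5):
    row=im[r,300:342]; g=row.sum(1)
for r in (8,30,60,100,140,180,210): print(r,im[r,300:342].mean(1).astype(int).tolist())
a=ray(f,M,(320.4,5),.176);b=ray(f,M,(320.4,200),.176);print(a,b,np.arctan2(*(a-b)[1::-1]))
# line at tip
print(w2r(*a[:2]),w2r(*b[:2]))
E
```

```text
8 [169, 165, 163, 161, 159, 160, 162, 161, 162, 162, 166, 168, 129, 86, 114, 127, 137, 145, 151, 163, 173, 161, 151, 145, 138, 129, 119, 99, 124, 173, 167, 165, 161, 161, 161, 163, 163, 162, 158, 157, 159, 162]
30 [117, 117, 116, 118, 117, 118, 117, 118, 119, 117, 118, 118, 97, 89, 114, 128, 137, 145, 152, 166, 179, 163, 151, 145, 138, 114, 118, 100, 104, 118, 118, 119, 119, 120, 119, 120, 120, 121, 120, 120, 121, 119]
60 [120, 120, 120, 119, 119, 121, 119, 121, 124, 120, 34, 78, 75, 92, 117, 129, 139, 149, 156, 172, 188, 168, 154, 145, 139, 129, 115, 93, 55, 42, 110, 126, 122, 120, 120, 120, 119, 121, 120, 120, 119, 120]
100 [77, 76, 79, 77, 78, 79, 79, 79, 80, 77, 36, 36, 66, 88, 79, 88, 94, 98, 103, 111, 118, 109, 104, 97, 94, 90, 83, 58, 31, 54, 85, 80, 79, 78, 79, 77, 79, 77, 79, 79, 80, 80]
140 [77, 79, 79, 78, 77, 78, 79, 78, 80, 78, 41, 43, 34, 63, 84, 90, 94, 98, 103, 108, 111, 107, 102, 98, 94, 89, 80, 34, 43, 84, 79, 79, 78, 78, 78, 78, 79, 79, 78, 79, 78, 77]
180 [108, 112, 112, 111, 112, 112, 113, 114, 113, 112, 112, 117, 115, 83, 78, 89, 95, 98, 103, 105, 106, 104, 101, 95, 75, 85, 81, 113, 110, 110, 111, 108, 108, 108, 111, 115, 116, 114, 113, 114, 115, 117]
210 [87, 88, 86, 84, 85, 87, 87, 90, 89, 90, 89, 94, 90, 70, 78, 89, 95, 101, 103, 104, 104, 103, 99, 97, 92, 81, 74, 91, 94, 115, 111, 108, 105, 105, 105, 104, 106, 111, 112, 113, 111, 109]
[0.63402255 0.0868202  0.176     ] [0.55655683 0.08920004 0.176     ] -0.03071154136536345
(np.float64(0.01629725492681699), np.float64(0.0009346845581542644)) (np.float64(-0.0611983731098607), np.float64(-7.967168679230002e-05))
```

Run:
```python
from h import *; from rot import *
o=get_obs(); x,y=w2r(*o['tool_pos'][:2]); print(x,y)
X,Y=r2w(-.092,y+.0005); go(X,Y,.06,o['orientation'][2]-.015)
```

```text
-0.09664740397498517 -8.515802580588965e-05
t 8.57 tcp [0.5211 0.0907 0.1586] rpy [ 3.1416 -0.     -1.6026] open 0.0171
ROW x -0.0018 y -0.0186 z 0.3942 twist 0.0191
```

```bash
python3 -m pendant '[{"x":-0.002,"y":-0.019,"z":0.12,"twist":0.018,"gripper":-1},{"x":-0.002,"y":-0.019,"z":0.26,"twist":0.018,"gripper":-1},{"x":-0.002,"y":-0.019,"z":0.36,"twist":0.018,"gripper":-1},{"x":-0.002,"y":-0.019,"z":0.39,"twist":0.018,"gripper":-1},{"x":-0.002,"y":-0.019,"z":0.39,"twist":0.018,"gripper":-1}]'
python3 - <<'E'
from h import *
from rot import *
o=get_obs();print(w2r(*o['tool_pos'][:2]))
f=grab_frame('wrist');M=w2c(f,o);save(f,'w3')
for n in ['pick','pick_tip','cuvette']: print(n,mark(f,M,n))
i=f['img'][:,:,::-1];cv2.imwrite('pics/w3z.png',cv2.resize(i[0:240,220:420],None,fx=2.5,fy=2.5,interpolation=cv2.INTER_NEAREST))
f=grab_frame('top');M=w2c(f);save(f,'top3')
for n in ['pick','pick_tip','cuvette']: print(n,mark(f,M,n))
go(0,0,0)
E
```

```text
clock: 9.2
tool_pos: [0.5261, 0.0909, 0.0613]
orientation: [3.142, -0.0, -1.617]
contact_force: [-1.0, -1.1, -1.8]
opening: 0.0172
(np.float64(-0.09173189794173042), np.float64(0.00026830523722850153))
pick [(0.84, array([0.509 , 0.0952, 0.0511]))]
pick_tip [(0.67, array([0.6414, 0.0868, 0.0545]))]
cuvette [(0.93, array([5.947e-01, 9.010e-02, 5.000e-04]))]
pick []
pick_tip []
cuvette [(0.45, array([ 0.7229, -0.1445, -0.0062]))]
t 9.6 tcp [0.526  0.0913 0.0614] rpy [-3.1412e+00  4.0000e-04 -1.6166e+00] open 0.017
ROW x 0.4612 y 2.0854 z 0.2447 twist 0.0000
```

View pics/w3.png

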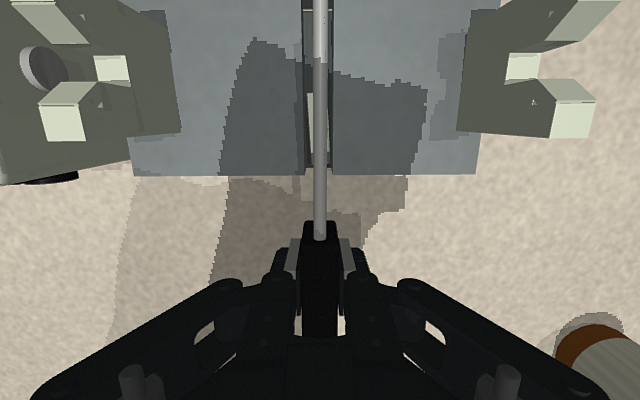

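View pics/w3z.png

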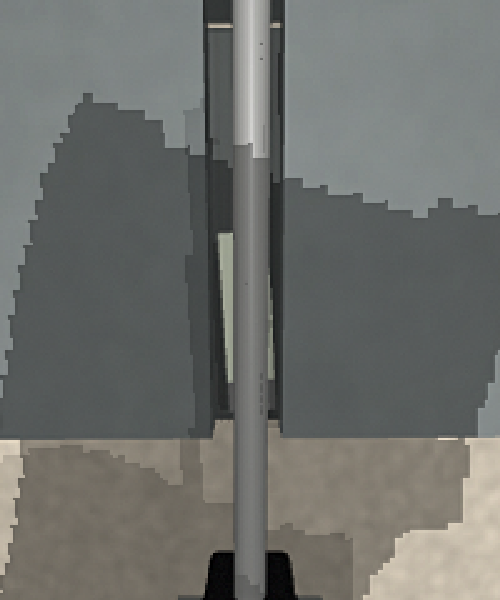

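Run:
```python
from h import *
from rot import *
o=get_obs();f=grab_frame('wrist');M=w2c(f,o)
print('back',w2r(*ray(f,M,(310,93.4),.0125)[:2]),'front',w2r(*ray(f,M,(310,166.5),.0125)[:2]))
print('deck front',w2r(*ray(f,M,(320,174.5),.024)[:2]))
print('ch',w2r(*ray(f,M,(302,60),.024)[:2]),w2r(*ray(f,M,(333.2,60),.024)[:2]))
zs=.0614-.0092+.027
for r in(4,60,200): print(w2r(*ray(f,M,(320.7,r),zs)[:2]))
```

```text
back (np.float64(-0.005052093173878498), np.float64(0.006491198128114422)) front (np.float64(-0.05143710767461484), np.float64(0.007001294547064384))
deck front (np.float64(-0.05478120019249817), np.float64(0.0002593560472495737))
ch (np.float64(0.01204849532404554), np.float64(0.010549566853424631)) (np.float64(0.012014386282082162), np.float64(-0.007430031675479047))
(np.float64(0.021387598048713315), np.float64(8.99396851801839e-06))
(np.float64(0.0019601589578402815), np.float64(1.9772251965556194e-05))
(np.float64(-0.056257933092696624), np.float64(5.207147035251247e-05))
```

```bash
python3 -m pendant '[{"x":-0.005,"y":0,"z":0.06,"twist":0,"gripper":-1},{"x":-0.005,"y":0,"z":0.12,"twist":0,"gripper":-1},{"x":-0.005,"y":0,"z":0.165,"twist":0,"gripper":-1},{"x":-0.005,"y":0,"z":0.193,"twist":0,"gripper":-1},{"x":-0.005,"y":0,"z":0.193,"twist":0,"gripper":-1},{"x":-0.005,"y":0,"z":0.193,"twist":0,"gripper":-1}]'
python3 - <<'E'
from h import *
from rot import *
o=get_obs();print(w2r(*o['tool_pos'][:2]))
f=grab_frame('wrist');M=w2c(f,o);save(f,'w4')
for n in ['pick','pick_tip','cuvette']: print(n,mark(f,M,n))
X,Y=r2w(-.092-.088,.001);go(X,Y,o['tool_pos'][2])
E
```

```text
clock: 10.4
tool_pos: [0.5262, 0.0922, 0.013]
orientation: [-3.141, 0.0, -1.617]
contact_force: [-0.1, -0.9, -1.0]
opening: 0.0167
(np.float64(-0.0916792419871335), np.float64(0.0016194064797991096))
pick [(0.9, array([0.5091, 0.0968, 0.0023]))]
pick_tip [(0.71, array([0.6437, 0.0899, 0.009 ]))]
cuvette [(0.85, array([ 0.591 ,  0.0913, -0.0026]))]
t 10.6 tcp [0.5261 0.0925 0.0131] rpy [-3.1412e+00  3.0000e-04 -1.6167e+00] open 0.0167
ROW x 0.0041 y 0.3530 z 0.0001 twist 0.0000
```

View pics/w4.png

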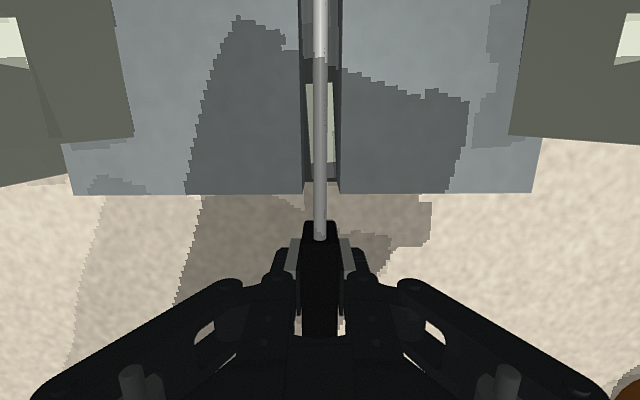

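```bash
python3 -m pendant '[{"x":0.0,"y":0.05,"z":0,"twist":0,"gripper":-1},{"x":0.0,"y":0.09,"z":0,"twist":0,"gripper":-1},{"x":0.0,"y":0.12,"z":0,"twist":0,"gripper":-1},{"x":0.0,"y":0.15,"z":0,"twist":0,"gripper":-1},{"x":0,"y":0.18,"z":0,"twist":0,"gripper":-1},{"x":0,"y":0.21,"z":0,"twist":0,"gripper":-1},{"x":0,"y":0.24,"z":0,"twist":0,"gripper":-1},{"x":0,"y":0.27,"z":0,"twist":0,"gripper":-1}]'
python3 -m pendant '[{"x":0,"y":0.03,"z":0,"twist":0,"gripper":-1},{"x":0,"y":0.06,"z":0,"twist":0,"gripper":-1},{"x":0,"y":0.085,"z":0,"twist":0,"gripper":-1},{"x":0,"y":0.1,"z":0,"twist":0,"gripper":-1},{"x":0,"y":0.1,"z":0,"twist":0,"gripper":-1}]'
python3 - <<'E'
from h import *
from rot import *
o=get_obs();print(w2r(*o['tool_pos'][:2]))
f=grab_frame('wrist');M=w2c(f,o);save(f,'w5')
for n in ['pick','pick_tip','cuvette']:
  m=mark(f,M,n);print(n,m,[w2r(*q[1][:2]) for q in m])
E
```

```text
clock: 11.6
tool_pos: [0.458, 0.0954, 0.0128]
orientation: [3.142, -0.0, -1.617]
contact_force: [0.4, 0.2, -0.2]
opening: 0.0173
clock: 12.22
tool_pos: [0.4334, 0.0967, 0.0129]
orientation: [3.142, 0.0, -1.617]
contact_force: [-0.0, -0.4, -0.9]
opening: 0.0168
(np.float64(-0.18454674151334402), np.float64(0.0019956994646566206))
pick [(0.9, array([0.4152, 0.0975, 0.0049]))] [(np.float64(-0.20278305636586189), np.float64(0.002022881835327556))]
pick_tip [(0.76, array([0.5494, 0.0959, 0.0067]))] [(np.float64(-0.0686417055167705), np.float64(0.0063004971033214265))]
cuvette [(0.9, array([5.234e-01, 9.240e-02, 2.000e-04])), (0.28, array([0.4161, 0.1007, 0.0013]))] [(np.float64(-0.0944635187950691), np.float64(0.0016654179216154747)), (np.float64(-0.20202403471539535), np.float64(0.005259220219075936))]
```

View pics/w5.png

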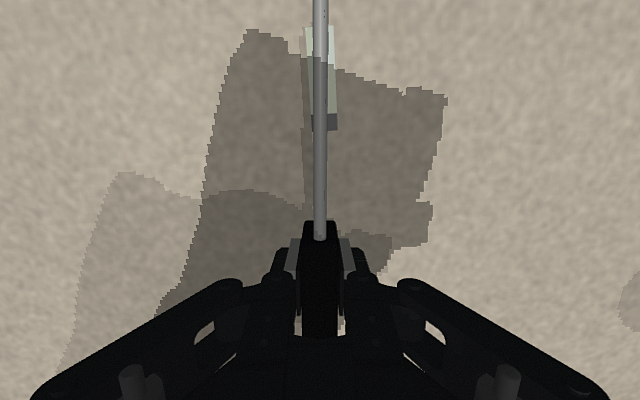

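```bash
python3 -m pendant '[{"x":0,"y":0,"z":-0.1,"twist":0,"gripper":-1},{"x":0,"y":0,"z":-0.2,"twist":0,"gripper":-1},{"x":-0.15,"y":0.04,"z":-0.2,"twist":0,"gripper":-1},{"x":-0.35,"y":0.1,"z":-0.2,"twist":0,"gripper":-1},{"x":-0.5,"y":0.14,"z":-0.2,"twist":0,"gripper":-1},{"x":-0.565,"y":0.158,"z":-0.2,"twist":0,"gripper":-1},{"x":-0.565,"y":0.158,"z":-0.1,"twist":0,"gripper":-1},{"x":-0.565,"y":0.158,"z":-0.02,"twist":0,"gripper":-1},{"x":-0.565,"y":0.158,"z":0.012,"twist":0,"gripper":-1},{"x":-0.565,"y":0.158,"z":0.012,"twist":0,"gripper":-1}]'
python3 -m pendant '[{"x":0,"y":0,"z":0,"twist":0,"gripper":1},{"x":0,"y":0,"z":0,"twist":0,"gripper":1},{"x":0,"y":0,"z":0,"twist":0,"gripper":1},{"x":0,"y":0,"z":0,"twist":0,"gripper":1},{"x":0,"y":0,"z":-0.15,"twist":0,"gripper":1},{"x":0,"y":0,"z":-0.35,"twist":0,"gripper":1},{"x":0,"y":0,"z":-0.6,"twist":0,"gripper":1},{"x":0,"y":0,"z":-0.8,"twist":0,"gripper":1},{"x":0,"y":0,"z":-0.8,"twist":0,"gripper":1}]'
python3 - <<'E'
from h import *
o=get_obs()
f=grab_frame('wrist');M=w2c(f,o);save(f,'w6')
for n in ['pick','pick_tip','cuvette']: print(n,mark(f,M,n))
f=grab_frame('top');M=w2c(f);save(f,'top6')
for n in ['cuvette','axle_drive','axle_free','rotor']: print(n,mark(f,M,n))
go(.543,-.344,.2,-1.80)
E
```

```text
clock: 13.68
tool_pos: [0.4009, 0.2388, 0.0098]
orientation: [3.141, -0.0, -1.618]
contact_force: [-0.6, -0.3, -0.5]
opening: 0.0173
clock: 14.8
tool_pos: [0.4013, 0.2413, 0.2123]
orientation: [-3.14, 0.005, -1.615]
contact_force: [-0.7, -0.1, -1.1]
opening: 0.0853
pick [(0.76, array([0.3825, 0.2453, 0.    ])), (0.69, array([ 0.3902, -0.1369, -0.0025]))]
pick_tip [(0.75, array([0.5163, 0.2379, 0.004 ]))]
cuvette [(0.56, array([ 0.5208,  0.0943, -0.0013]))]
cuvette [(0.44, array([ 0.524 ,  0.0909, -0.0026]))]
axle_drive [(0.96, array([ 0.6317, -0.3673,  0.0295]))]
axle_free [(0.9, array([ 0.4572, -0.3275,  0.0262])), (0.66, array([ 0.6946,  0.3654, -0.0048]))]
rotor [(0.82, array([ 0.5431, -0.3384,  0.0288])), (0.29, array([ 0.3876, -0.1362, -0.0024]))]
t 15.25 tcp [0.4007 0.2389 0.2094] rpy [ 3.1414e+00 -1.2000e-03 -1.6179e+00] open 0.0853
ROW x 2.3022 y -0.6785 z 0.0402 twist 0.2319
```

View pics/w6.png

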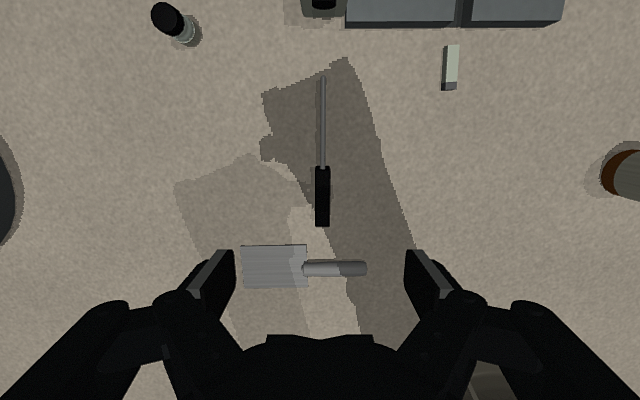

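View pics/top6.png

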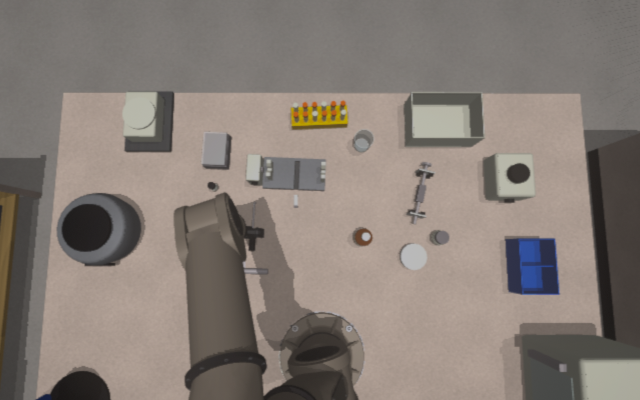

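```bash
python3 -m pendant '[{"x":0.2,"y":-0.2,"z":0,"twist":0,"gripper":1},{"x":0.45,"y":-0.35,"z":0,"twist":0,"gripper":1},{"x":0.7,"y":-0.5,"z":0,"twist":0,"gripper":1},{"x":0.95,"y":-0.6,"z":0,"twist":0,"gripper":1},{"x":1,"y":-0.65,"z":0,"twist":0,"gripper":1},{"x":1,"y":-0.65,"z":0,"twist":0,"gripper":1}]' >/dev/null
python3 -m pendant '[{"x":0.25,"y":0,"z":0,"twist":0.05,"gripper":1},{"x":0.5,"y":0,"z":0,"twist":0.1,"gripper":1},{"x":0.75,"y":0,"z":0,"twist":0.15,"gripper":1},{"x":1,"y":0,"z":0,"twist":0.2,"gripper":1},{"x":1,"y":0,"z":0,"twist":0.23,"gripper":1},{"x":1,"y":0,"z":0,"twist":0.23,"gripper":1}]'
python3 - <<'E'
from h import *
go(.543,-.344,.2,-1.80)
E
```

```text
clock: 16.75
tool_pos: [0.5398, -0.2671, 0.2092]
orientation: [3.14, 0.0, -1.798]
contact_force: [0.3, 1.0, 0.9]
opening: 0.0855
t 16.75 tcp [ 0.5398 -0.2671  0.2092] rpy [ 3.1405e+00  1.0000e-04 -1.7977e+00] open 0.0855
ROW x 0.2970 y -0.0817 z 0.0367 twist 0.0029
```

```bash
python3 -m pendant '[{"x":0.2,"y":-0.05,"z":0.02,"twist":0,"gripper":1},{"x":0.297,"y":-0.08,"z":0.036,"twist":0,"gripper":1},{"x":0.297,"y":-0.08,"z":0.036,"twist":0,"gripper":1},{"x":0.297,"y":-0.08,"z":0.036,"twist":0,"gripper":1}]'
python3 - <<'E'
from h import *
o=get_obs()
f=grab_frame('wrist');M=w2c(f,o);save(f,'w7')
for n in ['rotor','axle_drive','axle_free']: print(n,mark(f,M,n))
go(.543,-.344,.2,-1.80)
E
```

```text
clock: 17.25
tool_pos: [0.5435, -0.3422, 0.2005]
orientation: [3.141, 0.001, -1.795]
contact_force: [-0.2, -0.2, 0.8]
opening: 0.0857
rotor [(0.77, array([ 0.5439, -0.3464,  0.0275]))]
axle_drive [(0.86, array([ 0.6343, -0.3646,  0.0305]))]
axle_free [(0.74, array([ 0.46  , -0.3228,  0.0297]))]
t 17.45 tcp [ 0.5433 -0.343   0.2009] rpy [-3.1415e+00  4.0000e-04 -1.7956e+00] open 0.0855
ROW x 0.0043 y 0.0002 z 0.0035 twist 0.0056
```

View pics/w7.png

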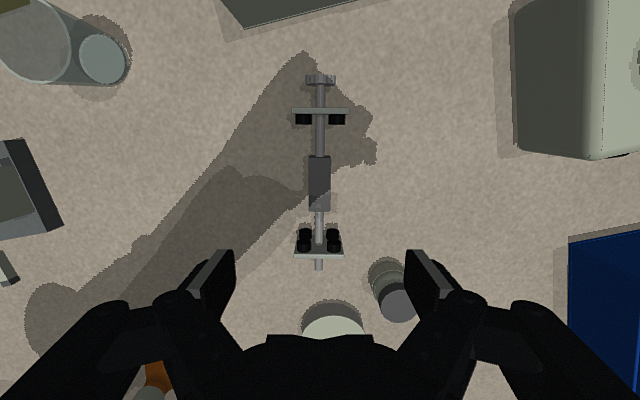

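Run:
```python
import cv2
i=cv2.imread('pics/w7.png'); cv2.imwrite('pics/w7z.png',cv2.resize(i[60:280,270:370],None,fx=2.7,fy=2.7,interpolation=cv2.INTER_NEAREST))
```

```text
(no output)
```

View pics/w7z.png

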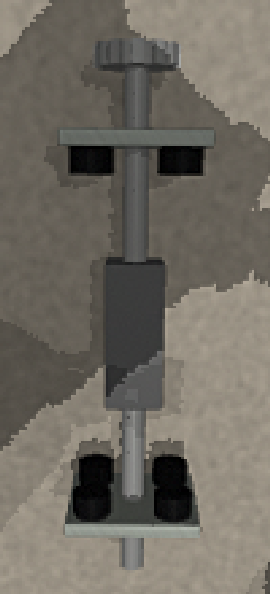

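Run:
```python
from fit import *
o=get_obs();f=grab_frame('wrist');M=w2c(f,o)
P=[(-12,30,40),(12,30,40),(12,-30,40),(-12,-30,40),(-28,80,56),(28,80,56),(-28,-80,56),(28,-80,56)]
z=np.array([(106,260),(163.5,260),(163.5,405),(106,405),(60,129),(214.5,129),(64,536),(200,536)])
uv=z/2.7+[270,60]
x,r=fitpose(f,M,P,uv,[.543,-.344,-1.8]);print(x,r.tolist())
go(x[0],x[1],.010,x[2])
```

```text
[ 0.54570332 -0.34400173 -1.80554064] [[-0.4, 0.6], [0.9, 0.9], [-0.3, 1.0], [-0.4, 0.8], [-0.7, -1.3], [0.5, -0.7], [0.3, -0.7], [0.2, -0.3]]
t 17.5 tcp [ 0.5432 -0.3432  0.2009] rpy [-3.1414e+00  4.0000e-04 -1.7959e+00] open 0.0857
ROW x 0.0012 y -0.0103 z 0.7637 twist 0.0123
```

```bash
python3 -m pendant '[{"x":0.001,"y":-0.01,"z":0.24,"twist":0.012,"gripper":1},{"x":0.001,"y":-0.01,"z":0.46,"twist":0.012,"gripper":1},{"x":0.001,"y":-0.01,"z":0.64,"twist":0.012,"gripper":1},{"x":0.001,"y":-0.01,"z":0.764,"twist":0.012,"gripper":1},{"x":0.001,"y":-0.01,"z":0.764,"twist":0.012,"gripper":1},{"x":0.001,"y":-0.01,"z":0.764,"twist":0.012,"gripper":-1},{"x":0.001,"y":-0.01,"z":0.764,"twist":0.012,"gripper":-1},{"x":0.001,"y":-0.01,"z":0.764,"twist":0.012,"gripper":-1},{"x":0.001,"y":-0.01,"z":0.764,"twist":0.012,"gripper":-1},{"x":0.001,"y":-0.01,"z":0.764,"twist":0.012,"gripper":-1}]'
python3 -m pendant '[{"x":0,"y":0,"z":-0.02,"twist":0,"gripper":-1},{"x":0,"y":0,"z":-0.1,"twist":0,"gripper":-1},{"x":0,"y":0,"z":-0.25,"twist":0,"gripper":-1},{"x":0,"y":0,"z":-0.45,"twist":0,"gripper":-1},{"x":0,"y":0,"z":-0.65,"twist":0,"gripper":-1},{"x":0,"y":0,"z":-0.72,"twist":0,"gripper":-1},{"x":0,"y":0,"z":-0.72,"twist":0,"gripper":-1}]'
python3 - <<'E'
from h import *
from rot import *
o=get_obs()
f=grab_frame('wrist');M=w2c(f,o);save(f,'w8')
for n in ['rotor','axle_drive','axle_free']: print(n,mark(f,M,n))
X,Y=r2w(0,0);go(X,Y,.19,RA)
E
```

```text
clock: 18.75
tool_pos: [0.5456, -0.345, 0.0108]
orientation: [-3.141, 0.0, -1.807]
contact_force: [-0.9, 2.6, 11.7]
opening: 0.0231
clock: 19.62
tool_pos: [0.5454, -0.3451, 0.1908]
orientation: [-3.14, 0.0, -1.807]
contact_force: [0.4, -0.3, -3.5]
opening: 0.0231
rotor [(0.55, array([ 0.5415, -0.3493,  0.2089])), (0.51, array([ 0.3919, -0.3979, -0.003 ]))]
axle_drive [(0.72, array([ 0.6383, -0.366 ,  0.211 ]))]
axle_free []
t 19.82 tcp [ 0.5445 -0.3446  0.1882] rpy [ 3.1392e+00  3.0000e-04 -1.8069e+00] open 0.0231
ROW x -1.7453 y 0.1188 z -0.0062 twist -2.2448
```

View pics/w8.png

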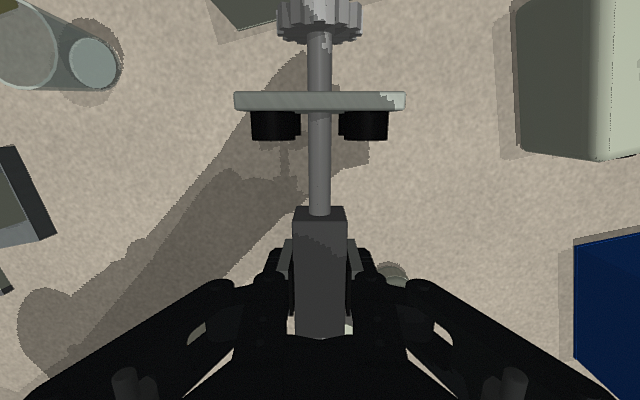

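```bash
python3 -m pendant '[{"x":-0.08,"y":0.01,"z":-0.006,"twist":-0.1,"gripper":-1},{"x":-0.2,"y":0.02,"z":-0.006,"twist":-0.3,"gripper":-1},{"x":-0.35,"y":0.03,"z":-0.006,"twist":-0.5,"gripper":-1},{"x":-0.5,"y":0.04,"z":-0.006,"twist":-0.7,"gripper":-1},{"x":-0.65,"y":0.05,"z":-0.006,"twist":-0.87,"gripper":-1},{"x":-0.75,"y":0.05,"z":-0.006,"twist":-0.97,"gripper":-1},{"x":-0.8,"y":0.055,"z":-0.006,"twist":-1,"gripper":-1},{"x":-0.8,"y":0.055,"z":-0.006,"twist":-1,"gripper":-1}]'
python3 - <<'E'
from h import *
from rot import *
X,Y=r2w(0,0);go(X,Y,.19,RA)
E
```

```text
clock: 20.82
tool_pos: [0.5785, -0.1472, 0.1912]
orientation: [3.141, 0.0, -1.022]
contact_force: [-0.1, -0.5, -3.1]
opening: 0.023
t 20.82 tcp [ 0.5785 -0.1472  0.1912] rpy [ 3.1412  0.     -1.0219] open 0.023
ROW x -0.7161 y -0.6219 z 0.0044 twist -1.2454
```

```bash
python3 -m pendant '[{"x":-0.08,"y":-0.07,"z":0,"twist":-0.1,"gripper":-1},{"x":-0.2,"y":-0.17,"z":0,"twist":-0.3,"gripper":-1},{"x":-0.33,"y":-0.28,"z":0,"twist":-0.5,"gripper":-1},{"x":-0.46,"y":-0.39,"z":0,"twist":-0.7,"gripper":-1},{"x":-0.58,"y":-0.5,"z":0,"twist":-0.87,"gripper":-1},{"x":-0.68,"y":-0.58,"z":0,"twist":-0.97,"gripper":-1},{"x":-0.716,"y":-0.622,"z":0,"twist":-1,"gripper":-1},{"x":-0.716,"y":-0.622,"z":0,"twist":-1,"gripper":-1}]'
python3 -m pendant '[{"x":0,"y":0,"z":0,"twist":-0.12,"gripper":-1},{"x":0,"y":0,"z":0,"twist":-0.24,"gripper":-1},{"x":0,"y":0,"z":0,"twist":-0.246,"gripper":-1},{"x":0,"y":0,"z":0,"twist":-0.246,"gripper":-1}]'
python3 - <<'E'
from h import *
from rot import *
X,Y=r2w(0,0);go(X,Y,.19,RA)
o=get_obs()
f=grab_frame('wrist');M=w2c(f,o);save(f,'w9')
for n in ['rotor','axle_drive','axle_free','rotator','seat_drive']: print(n,mark(f,M,n))
f=grab_frame('scene');M=w2c(f);save(f,'s9')
for n in ['rotor','axle_drive','axle_free','seat_drive','seat_free','rotator']: print(n,mark(f,M,n))
f=grab_frame('top');M=w2c(f);save(f,'t9')
E
```

```text
clock: 21.82
tool_pos: [0.6178, 0.0864, 0.1911]
orientation: [3.141, 0.0, -0.237]
contact_force: [-0.3, -1.5, -3.6]
opening: 0.0228
clock: 22.32
tool_pos: [0.6177, 0.0853, 0.1914]
orientation: [3.141, 0.0, -0.047]
contact_force: [-0.0, 0.1, -2.7]
opening: 0.0234
t 22.32 tcp [0.6177 0.0853 0.1914] rpy [ 3.1413  0.     -0.0469] open 0.0234
ROW x -0.0001 y -0.0052 z 0.0055 twist -0.0040
rotor [(0.67, array([0.6157, 0.0861, 0.2076]))]
axle_drive [(0.77, array([0.6239, 0.174 , 0.2069]))]
axle_free []
rotator [(0.56, array([0.6172, 0.0902, 0.0024]))]
seat_drive [(0.59, array([0.6233, 0.1764, 0.0749]))]
rotor [(0.75, array([0.6194, 0.0858, 0.209 ])), (0.16, array([ 0.3949, -0.1407, -0.0008]))]
axle_drive [(0.72, array([0.6197, 0.1769, 0.21  ]))]
axle_free [(0.98, array([ 0.6143, -0.0046,  0.2062])), (0.56, array([ 7.298e-01, -1.424e-01, -7.000e-04]))]
seat_drive [(0.59, array([0.6198, 0.1811, 0.0691]))]
seat_free [(0.94, array([ 0.6126, -0.0043,  0.0708]))]
rotator [(0.85, array([ 6.201e-01,  8.990e-02, -1.000e-04]))]
```

View pics/w9.png

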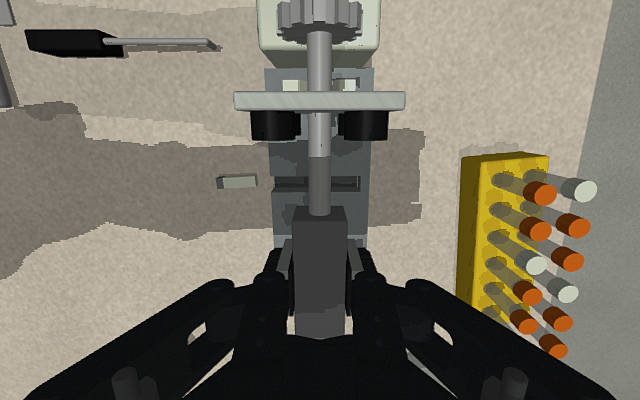

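View pics/s9.png

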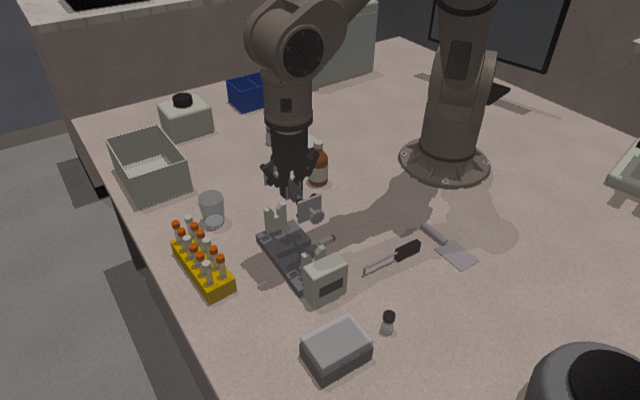

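```bash
python3 -m pendant '[{"x":0,"y":-0.005,"z":0.06,"twist":-0.004,"gripper":-1},{"x":0,"y":-0.005,"z":0.14,"twist":-0.004,"gripper":-1},{"x":0,"y":-0.005,"z":0.21,"twist":-0.004,"gripper":-1},{"x":0,"y":-0.005,"z":0.245,"twist":-0.004,"gripper":-1},{"x":0,"y":-0.005,"z":0.245,"twist":-0.004,"gripper":-1},{"x":0,"y":-0.005,"z":0.245,"twist":-0.004,"gripper":-1}]'
python3 - <<'E'
from h import *
from rot import *
X,Y=r2w(0,0);go(X,Y,.13,RA)
o=get_obs()
f=grab_frame('wrist');M=w2c(f,o);save(f,'w10')
i=f['img'][:,:,::-1];cv2.imwrite('pics/w10z.png',cv2.resize(i[0:200,220:420],None,fx=3,fy=3,interpolation=cv2.INTER_NEAREST))
f=grab_frame('scene');M=w2c(f)
i=f['img'][:,:,::-1];cv2.imwrite('pics/s10z.png',cv2.resize(i[160:310,230:380],None,fx=4,fy=4,interpolation=cv2.INTER_NEAREST))
E
```

```text
clock: 23.78
tool_pos: [0.6181, 0.0877, 0.1305]
orientation: [-3.141, -0.001, -0.04]
contact_force: [0.4, 0.2, -1.9]
opening: 0.0232
t 23.77 tcp [0.6181 0.0877 0.1305] rpy [-3.1415e+00 -6.0000e-04 -3.9900e-02] open 0.0232
ROW x -0.0015 y 0.0043 z 0.0019 twist 0.0050
```

View pics/w10z.png

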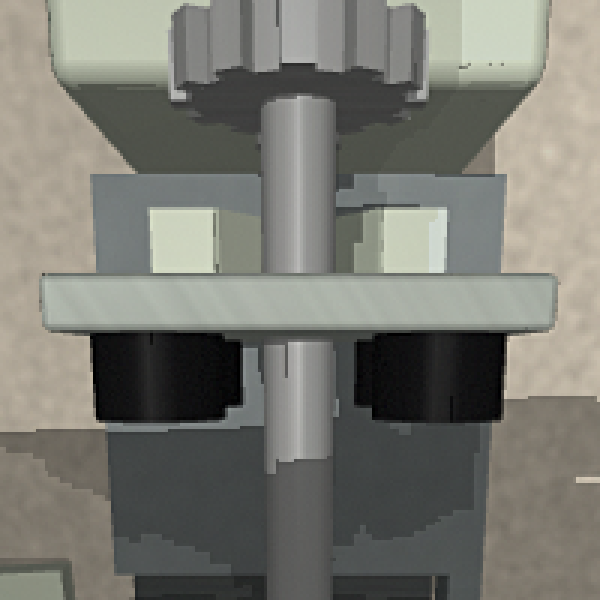

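View pics/s10z.png

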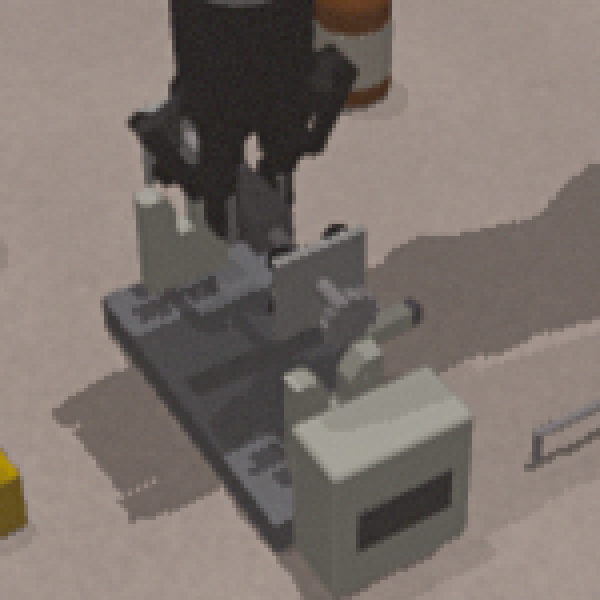

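Run:
```python
from fit import *
from rot import *
o=get_obs();f=grab_frame('wrist');M=w2c(f,o)
Z=lambda a:np.array(a)/3+[220,0]
x,r=fitpose(f,M,[(-28,98,98),(28,98,98),(-15,98,98),(15,98,98),(-55,118,24),(55,118,24)],Z([(148,208),(448,208),(217,208),(383,208),(91,175),(506,175)]),[.6177,.0866,-.044]);print('rotator',x,r.tolist())
P=np.array([(-28,80,28),(28,80,28),(-28,74,28),(28,74,28)])
uv=Z([(42,275),(556,275),(44,330),(554,330)])
for za in (.146,.1485,.151):
  x,r=fitpose(f,M,P,uv,[.6177,.0866,-.044],z=za);print('rotor',za,x,r.tolist(),w2r(x[0],x[1]))
```

```text
rotator [ 0.61839266  0.08768583 -0.03979083] [[0.7, 0.1], [-0.3, 0.2], [0.7, 0.1], [-1.6, 0.2], [0.0, -0.5], [-0.0, -0.5]]
rotor 0.146 [ 0.61836806  0.08736413 -0.03971352] [[0.3, -0.5], [-0.3, -0.5], [1.1, 0.4], [-1.1, 0.4]] (np.float64(0.0006339580285508157), np.float64(0.0007926451757445044))
rotor 0.1485 [ 0.61835762  0.08716066 -0.03971983] [[-1.9, -0.6], [1.9, -0.6], [-1.0, 0.8], [1.0, 0.8]] (np.float64(0.0006324425625750542), np.float64(0.0005889156549065316))
rotor 0.151 [ 0.6183486   0.08698093 -0.03972274] [[-4.2, -0.7], [4.2, -0.7], [-3.2, 1.2], [3.2, 1.2]] (np.float64(0.0006312971082168298), np.float64(0.000408965603576434))
```

```bash
python3 -m pendant '[{"x":0,"y":0,"z":0.04,"twist":0,"gripper":-1},{"x":0,"y":0,"z":0.08,"twist":0,"gripper":-1},{"x":0,"y":0,"z":0.12,"twist":0,"gripper":-1},{"x":0,"y":0,"z":0.16,"twist":0,"gripper":-1},{"x":0,"y":0,"z":0.2,"twist":0,"gripper":-1},{"x":0,"y":0,"z":0.22,"twist":0,"gripper":-1},{"x":0,"y":0,"z":0.22,"twist":0,"gripper":-1}]'
python3 - <<'E'
from h import *
o=get_obs()
f=grab_frame('wrist');save(f,'w11')
i=f['img'][:,:,::-1];cv2.imwrite('pics/w11z.png',cv2.resize(i[0:200,220:420],None,fx=3,fy=3,interpolation=cv2.INTER_NEAREST))
f=grab_frame('scene');M=w2c(f)
i=f['img'][:,:,::-1];cv2.imwrite('pics/s11z.png',cv2.resize(i[160:310,230:380],None,fx=4,fy=4,interpolation=cv2.INTER_NEAREST))
E
```

```text
clock: 24.8
tool_pos: [0.6176, 0.0876, 0.0747]
orientation: [3.141, 0.001, -0.04]
contact_force: [0.9, -0.6, -3.7]
opening: 0.0232
```

View pics/w11z.png

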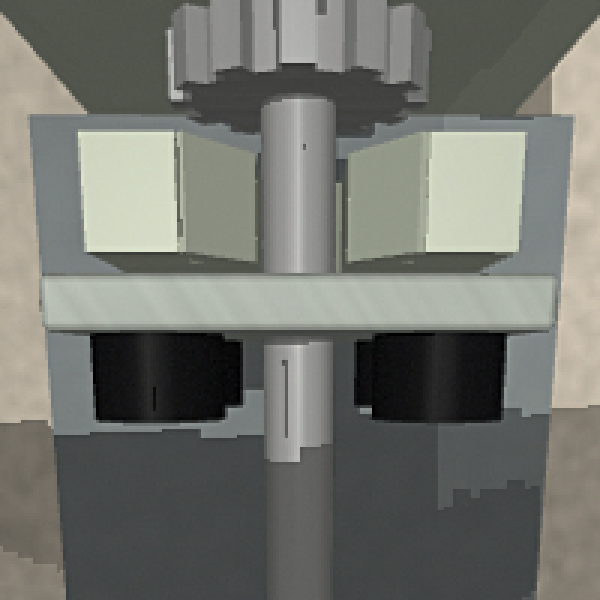

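View pics/s11z.png

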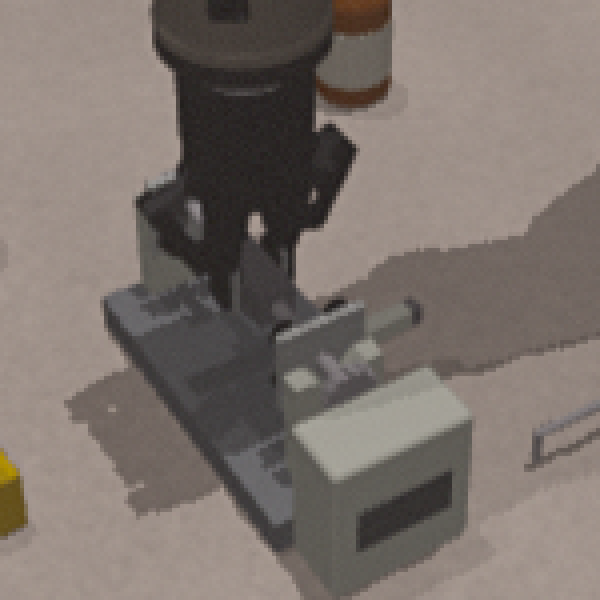

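```bash
python3 -m pendant '[{"x":0.002,"y":0,"z":0.02,"twist":0,"gripper":-1},{"x":0.002,"y":0,"z":0.04,"twist":0,"gripper":-1},{"x":0.002,"y":0,"z":0.06,"twist":0,"gripper":-1},{"x":0.002,"y":0,"z":0.076,"twist":0,"gripper":-1},{"x":0.002,"y":0,"z":0.076,"twist":0,"gripper":-1}]'
```

```text
clock: 25.52
tool_pos: [0.618, 0.0876, 0.0557]
orientation: [3.141, 0.001, -0.04]
contact_force: [0.6, -0.1, -3.6]
opening: 0.0234
```

Not yet in contact (force only the rotor's weight). I'll lower in small steps.

```bash
python3 -m pendant '[{"x":0,"y":0,"z":0.004,"twist":0,"gripper":-1},{"x":0,"y":0,"z":0.008,"twist":0,"gripper":-1},{"x":0,"y":0,"z":0.008,"twist":0,"gripper":-1}]'; python3 -m pendant '[{"x":0,"y":0,"z":0.003,"twist":0,"gripper":-1},{"x":0,"y":0,"z":0.005,"twist":0,"gripper":-1},{"x":0,"y":0,"z":0.005,"twist":0,"gripper":-1}]'
```

```text
clock: 25.9
tool_pos: [0.6182, 0.0877, 0.0541]
orientation: [3.142, 0.0, -0.04]
contact_force: [-0.3, -0.4, -3.0]
opening: 0.0227
clock: 26.28
tool_pos: [0.6184, 0.0877, 0.0536]
orientation: [-3.141, -0.0, -0.04]
contact_force: [-5.3, -0.1, 11.5]
opening: 0.0231
```

```bash
python3 -m pendant '[{"x":0,"y":0,"z":-0.003,"twist":0,"gripper":-0.2},{"x":0,"y":0,"z":-0.003,"twist":0,"gripper":0.2},{"x":0,"y":0,"z":-0.003,"twist":0,"gripper":0.6},{"x":0,"y":0,"z":-0.003,"twist":0,"gripper":1},{"x":0,"y":0,"z":-0.003,"twist":0,"gripper":1},{"x":0,"y":0,"z":-0.003,"twist":0,"gripper":1}]'
python3 - <<'E'
from h import *
o=get_obs()
f=grab_frame('wrist');save(f,'w12')
f=grab_frame('scene');M=w2c(f)
i=f['img'][:,:,::-1];cv2.imwrite('pics/s12z.png',cv2.resize(i[160:310,230:380],None,fx=4,fy=4,interpolation=cv2.INTER_NEAREST))
E
```

```text
clock: 27.02
tool_pos: [0.6182, 0.0877, 0.0535]
orientation: [3.142, 0.0, -0.04]
contact_force: [0.8, 0.1, -0.1]
opening: 0.0856
```

View pics/w12.png

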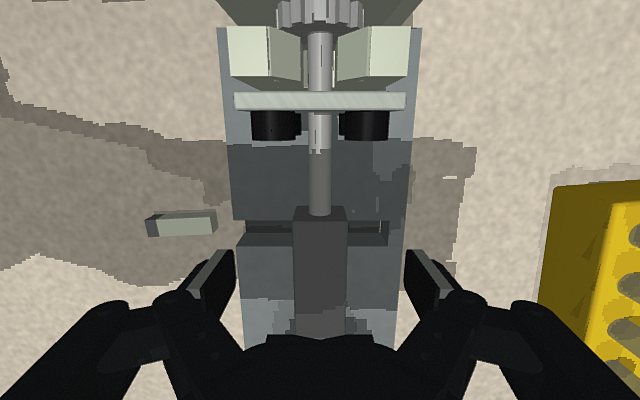

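View pics/s12z.png

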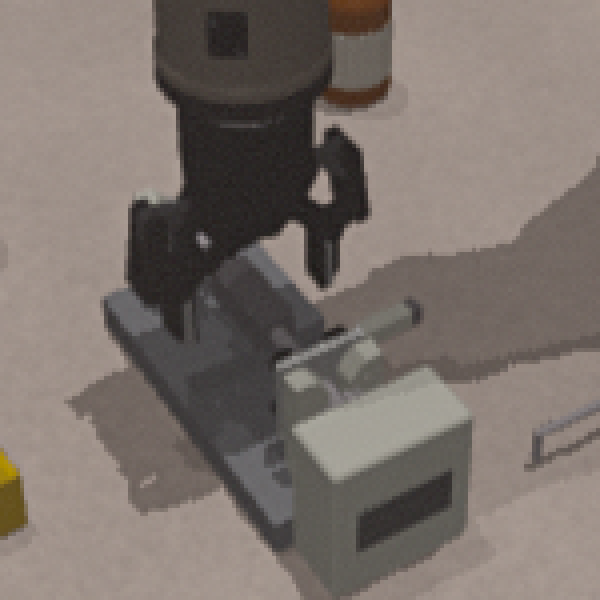

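Released; raise straight up and check from above.

```bash
python3 -m pendant '[{"x":0,"y":0,"z":-0.1,"twist":0,"gripper":1},{"x":0,"y":0,"z":-0.25,"twist":0,"gripper":1},{"x":0,"y":0,"z":-0.45,"twist":0,"gripper":1},{"x":0,"y":0,"z":-0.65,"twist":0,"gripper":1},{"x":0,"y":0.2,"z":-0.8,"twist":0,"gripper":1},{"x":0,"y":0.4,"z":-0.8,"twist":0,"gripper":1},{"x":0,"y":0.4,"z":-0.8,"twist":0,"gripper":1},{"x":0,"y":0.4,"z":-0.8,"twist":0,"gripper":1}]'
python3 - <<'E'
from h import *
from rot import *
o=get_obs()
f=grab_frame('wrist');M=w2c(f,o);save(f,'w13')
for n in ['rotor','axle_drive','axle_free','seat_drive','seat_free','cuvette']:
  m=mark(f,M,n);print(n,m,[np.round(w2r(*q[1][:2]),4) for q in m])
f=grab_frame('scene');M=w2c(f);save(f,'s13')
for n in ['rotor','axle_drive','axle_free','seat_drive','seat_free','cuvette','pick','pick_tip']:
  m=mark(f,M,n);print(n,m,[np.round(w2r(*q[1][:2]),4) for q in m])
f=grab_frame('top');M=w2c(f);save(f,'t13')
for n in ['bottle','beaker','tipbox','spatula','dish','vial','jar']: print(n,mark(f,M,n))
E
```

```text
clock: 28.12
tool_pos: [0.6142, -0.0119, 0.2534]
orientation: [-3.141, 0.0, -0.04]
contact_force: [0.8, 0.2, 1.3]
opening: 0.0851
rotor [(0.98, array([0.6164, 0.0853, 0.0714])), (0.47, array([ 0.3274, -0.3103, -0.    ]))] [array([-0.0012, -0.0014]), array([-0.2726, -0.4092])]
axle_drive [(0.35, array([ 0.6119, -0.0067,  0.0723]))] [array([-0.0017, -0.0935])]
axle_free [(0.64, array([ 0.6162, -0.003 ,  0.0731]))] [array([ 0.0024, -0.0896])]
seat_drive [(0.37, array([ 0.3282, -0.3114,  0.0004]))] [array([-0.2718, -0.4103])]
seat_free [(0.58, array([ 0.616 , -0.0059,  0.0718]))] [array([ 0.0024, -0.0925])]
cuvette [(0.55, array([ 0.5247,  0.0955, -0.0006]))] [array([-0.0933,  0.0048])]
rotor [(0.98, array([0.6189, 0.0877, 0.0702])), (0.29, array([0.5126, 0.2363, 0.0035]))] [array([0.0012, 0.0012]), array([-0.1116,  0.145 ])]
axle_drive [(0.84, array([0.6241, 0.1782, 0.07  ]))] [array([0.0024, 0.0918])]
axle_free [(0.83, array([ 0.6143, -0.0049,  0.0673])), (0.27, array([ 6.216e-01,  9.210e-02, -4.000e-04]))] [array([ 0.0006, -0.0916]), array([0.0037, 0.0057])]
seat_drive [(0.92, array([
[... 270 characters left out ...]
.53, array([ 0.6239,  0.0916, -0.0007]))] [array([-0.2382,  0.1477]), array([0.006 , 0.0053])]
pick_tip [(0.75, array([ 0.6134, -0.0026,  0.0692])), (0.71, array([0.5189, 0.235 , 0.0036]))] [array([-0.0004, -0.0893]), array([-0.1052,  0.1439])]
bottle [(0.73, array([0.5673, 0.3756, 0.0023])), (0.53, array([ 0.3896, -0.1378, -0.0042]))]
beaker [(0.65, array([ 0.726 , -0.1471, -0.0027]))]
tipbox [(0.94, array([ 0.6945,  0.3641, -0.0035])), (0.5, array([ 0.3887, -0.3996, -0.0011]))]
spatula [(0.61, array([ 2.787e-01,  2.659e-01, -1.000e-04])), (0.29, array([0.6194, 0.1785, 0.0705]))]
dish [(0.74, array([ 0.3288, -0.3139, -0.0013]))]
vial [(0.58, array([5.692e-01, 3.753e-01, 5.000e-04]))]
jar []
```

View pics/w13.png

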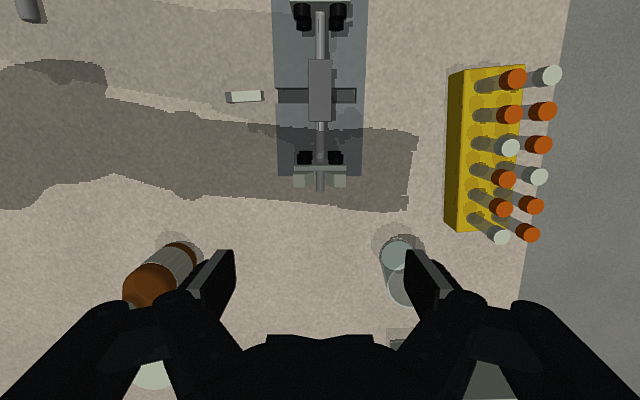

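View pics/s13.png

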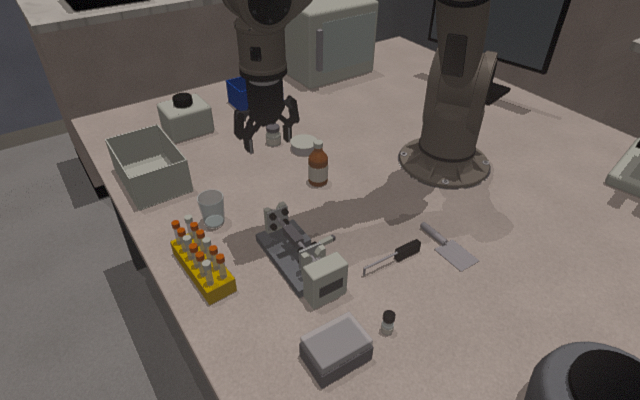

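Run:
```python
from h import *
import rot
f=grab_frame('scene');M=w2c(f);i=f['img'][:,:,::-1]
c,s=np.cos(-.042),np.sin(-.042)
def W(P): P=np.array(P)/1000; return np.c_[.618+c*P[:,0]-s*P[:,1],.0872+s*P[:,0]+c*P[:,1],P[:,2]]
x0,y0,k=240,190,7
z=cv2.resize(i[y0:y0+85,x0:x0+110],None,fx=k,fy=k,interpolation=cv2.INTER_CUBIC)
def box(zc,col):
  for y in(74,80,-74,-80):
    q=((proj(f,M,W([(-28,y,zc-28),(28,y,zc-28),(28,y,zc+28),(-28,y,zc+28)]))-[x0,y0]+.5)*k).astype(int)
    cv2.polylines(z,[q],True,col,1)
box(71,(0,255,0))
for y in(91,-91):
  q=((proj(f,M,W([(-28,np.sign(y)*84,98),(28,np.sign(y)*84,98),(28,np.sign(y)*98,98),(-28,np.sign(y)*98,98)]))-[x0,y0]+.5)*k).astype(int);cv2.polylines(z,[q],True,(0,0,255),1)
cv2.imwrite('pics/s14.png',z)
```

```text
(no output)
```

View pics/s14.png

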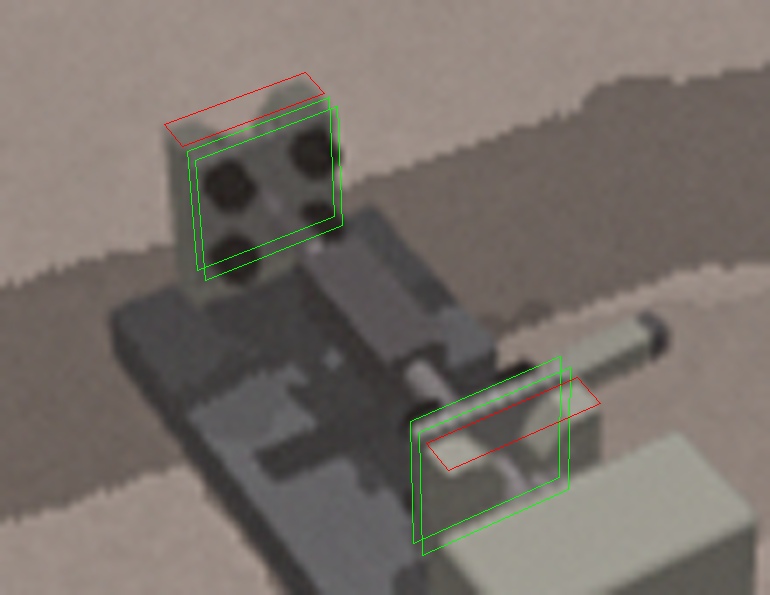

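```bash
python3 -c "
from rig import job
print(job.close_job())"
```

```text
the job is handed in; nothing more can be done
None
```

The job is handed in at about 29 s of the 70 s allowed; the handover reports no verdict, so the result rests on my own checks.

- **Cuvette:** I dragged it out with the hooked pick. The last images put it on the bench about 94 mm in front of the rotator's middle (77 mm needed).
- **Pick:** It lies on the bench with its tip about 180 mm from the rotator's origin.
- **Rotor:** I lowered it slowly, gear end to the motor. It met the slot bottoms 1–2 mm from the height I had worked out, at about 15 N, and I then let go. Afterwards the axle marks were within about 3 mm of home sideways, and an overlay in the scene image matched the home pose on both sides to about a millimetre.
- **Height check disagreement:** The networks' axle heights scattered from 67 to 73 mm against a home height of 71 mm. That is within their 4 mm accuracy, but it does not confirm the 2.5 mm limit on its own.
- **Bystanders:** The bottle, beaker, tip box, spatula, dish and vial were found where they started, within measuring error. The top camera missed the jar in the last look. The arm did not touch the jar, and the wrist camera's second-best rotor report after the rotor pickup put something where the jar had stood at the start.

The gripper is open and clear of everything.

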